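Seat a cold chilling slug with sprung tongs

ROBOT

A 7-joint arm with a two-finger parallel gripper is mounted at the origin on the work surface. World frame = base frame: x ahead of the robot, y to its left, z up, the work surface at z = 0. Lengths are in m, angles in rad, forces in N, time in s.
With the tool pointing down it reaches from about 0.4 to 0.85 m from the base axis. Payload 10.4 kg.
Tool frame: the origin (TCP) lies on the centre line of the jaws, within the pads' length; the fingertips stand 8 mm ahead of it and the grasp point (between the pads) lies 11 mm behind it (r.finger_overhang is the distance from the TCP to the fingertips, in m); z points along the fingers, y is the line along which they close (so a half turn about z gives the same grasp; the last joint's range is limited). The gripper opens to 87 mm and grips with 3 to 60 N. Pads are 19 mm wide; open, the fingers measure 117 mm over their backs; the gripper's body (75 mm by 190 mm) begins 51 mm behind the grasp point.
Start: joints at [1.128, 0.332, -0.065, 1.46, 0.022, 1.35, -0.088], TCP at [0.255, -0.571, 0.231] pointing down, gripper open.
Joint ranges: [-2.6, 2.6], [-0.5, 2.12], [-1.47, 1.34], [0.16, 2.42], [-1.27, 4.41], [0.06, 2.06], [-2.6, 2.6]. Speed limits (rad/s): [2.22, 2.22, 2.79, 2.79, 3.14, 3.14, 3.14].

INTERFACE

Orientations are given as a unit quaternion [x, y, z, w].
In Python, from bench import r, vision gives the robot as it stands.
- The arm moves only by the tool drive_tool, never from a script. Its argument "series" is a list of rows, each a list of 2 entries, a list of its own where there are three numbers: the shift along the world's x, y, z in cm, then the turn about the world's z in degrees. A call has exactly 10 rows; each row shifts and turns the commanded pose from where the row before left it; what a row does not reach is not made up. A row lasts 1/8 s, in which the tool goes at most 62.5 mm and 10.7 degrees, less where a joint would pass 70% of its speed; a pose out of reach is approached as far as the arm can. A call with a gripper value outside its range is refused whole. "hand" is the closure, from 0 (fully open) to 1 (shut), set as the call begins (left out, the last holds). The fingers move at their own pace and stop on an object; "newtons" is the grip in N (left out, the last holds). Time passes only in rows, so rows that do not move let the fingers close, or fill a call up. It gives the time, the measured TCP pose, the force, the opening and the grip force at its end, in the units of the state.
- r.read_state(): the state, without advancing time (a new reading comes with each control period).
- vision.camera(name): name is "scene" or "top"; returns a dict with "color" (420x560x3 uint8, red, green, blue), "intrinsics" (3x3 intrinsics, pixels), "k1" (the pictures are not rectified: a ray, as slopes to the right and down, at radius r is drawn at 1 + k1 r^2 times it, then the intrinsics apply), "R" (3x3) and "t" (3): a world point X has camera coordinates R X + t. Camera axes: x right, y down, z forward; pixel columns grow to the right and rows downward; lengths in m; the calibration is good to about 2 mm. A picture is of the moment at which its call begins. There is no depth.
- r.close_job(): hands the job in; it is judged then, once.
The state is a dict: "time": time; "joint_positions": joint angles; "joint_vel": joint speeds; "joint_torque": joint torques, N m; "ee_pos": TCP position; "eef_rot": TCP orientation; "ft_force": force on the tool from outside, world axes, zero at the start; "torque": the same for the moment, N m; "width": finger opening in m; "grip_force": force on a finger pad.
Only numpy, scipy, OpenCV 4.12 (cv2) and the standard library are available. Lean on these libraries where they do the work, as an engineer would, in place of code of your own. Each camera call takes 0.05 s, during which the arm holds its last target. There are 200 camera calls.

TASK

The square-headed steel chilling slug is freezing cold, so use the sprung tongs, never the gripper's fingers, to take it out of its well in the aluminium block and set it upright in the white sleeve of the green brew stand. With the tongs still gripping it, press it down until you feel the sleeve bottom on its hidden stop and keep a firm push of about 14 N on it there for half a second, never over 25 N and never pushing on the sleeve with the tongs themselves; then let it go and stand the tongs back upright in their wooden rack, free of the gripper. Leave the copper-headed slugs, cup, spoon, tamper and canister where they are.

Things in the scene. Friction and masses are not known exactly. Their poses are not given: they have to be found in the camera images.
- tongs_grip (a point): where to pinch the sprung tongs: midway between their blades, 52 mm above the tips; z up along the blades, y the closing direction. Two upright steel blades with orange patches (each 16 mm wide along x, 4 mm thick, 96 mm long) face each other along y and slide straight together, staying parallel. Gap 34 mm when released (42 mm over the outsides).
- tongs_tip (a point): midway between the lower ends of the tongs' blades; axes as tongs_grip. Each blade closes by 12 mm at most and pushes back with 2.6 N released, rising 0.33 N per mm it moves. Only this push keeps the tongs in the gripper: carry them open at 34 to 38 mm over the outsides. A 16 mm part is gripped at 24 mm over the outsides; 25 to 30 N of grip then holds it firmly.
- rack: fixed dark wooden rack for the tongs, an open pocket 26 mm (its x) by 52 mm (its y) inside, outside 34 x 60 x 30 mm; origin under its centre, inner floor 4 mm up, rim 30 mm up. The tongs stand in it with their y along its y.
- rack_floor (a point): centre of the rack's inner floor, on which the tips of the tongs stand
- slug_head (a point): the chilling slug, bare steel, 45 g nominally: square head 16 x 16 x 14 mm (sides along its x and y) on a round shank 10 mm wide, 22 mm long, with a tapered foot. This point is the head's centre, 7 mm above its underside and 29 mm above the shank's end. z up. In its well the head's underside rests on the block's top.
- slug: the same slug; origin at the centre of the underside of its head
- block: fixed aluminium chill block 56 (x) x 130 (y) x 34 mm; origin under its centre; three round wells 13 mm wide in a row along its y, 40 mm apart; each holds a slug, in any order
- spare_a: a slug with a round copper-coloured head (18 mm wide, 14 mm tall), to be left in its well; origin at the underside of its head
- spare_b: the other copper-headed slug, likewise
- stand: fixed round green brew stand, 84 mm wide at the foot, tower 52 mm wide and 46 mm tall; origin under its centre, z up; a small brass plate marks its +y side
- sleeve: the sleeve with its white ring; slides straight down inside the stand's tower. It starts 8 to 20 mm above a hard stop hidden inside, which lies at a different depth each time and can only be felt. Stiff: it takes about 5 N to move, has no spring and stays where it is left. Origin 80 mm below the seat point; z up.
- seat (a point): centre of the top face of the white ring on the sleeve (42 mm wide, 8 mm thick, hole 13 mm wide for the slug's shank), on which the slug's head comes to rest; it starts 63 to 85 mm above the stand's foot and ends 55 to 65 mm above it, on the stop
- cup_mid (a point): white espresso cup 62 mm wide, 55 mm tall on a saucer; its middle
- spoon_grip (a point): short steel spoon lying on the counter; its handle
- tamper_mid (a point): dark steel tamper 58 mm wide, 82 mm tall; its middle
- canister_mid (a point): clear acrylic canister of beans with steel lid, 94 mm wide, 119 mm tall; its middle
- tongs: the same tongs as a body, 80 g nominally, standing tips down in the rack; origin at tongs_tip. The blades hang on a black spring block between them (14 x 12 x 22 mm, 72 to 94 mm above the tips).
Things that resemble listed ones, but are neither listed nor needed, are in the scene too. Of the things that look like the block, take the one that is nearest to the robot's base at the start.

How it is judged:
By the outcome, as a careful person would: the job done as asked, in the order asked, and still so for the second after the job is handed in, with the robot touching nothing.
It also fails if it takes over 64 s, if anything falls off the work surface, if the arm or the gripper's body presses on something with over 40 N, if the wrist force passes 120 N, or if a joint passes its speed limit or range.

## Working session

There is one attempt and no reset: what is moved stays moved. The work goes in short steps, Python scripts to look and compute and a tool call to move; the robot and the scene stay as the last step left them, time stands still between calls to the robot, and variables do not carry over. Pictures are saved under pics/ and viewed, at most 13 in all, crops included, and the job is handed in when it is done.

Besides the shell and the picture viewer there is one more tool, called after "Call:" in YAML: its name, and indented under it one key for each argument. drive_tool: Moves the arm, as the interface text tells. Its arguments: {"type":"object","properties":{"series":{"type":"array"},"hand":{"type":"number"},"newtons":{"type":"number"}},"required":["series"]}

```bash
ls; mkdir -p pics; cat > h.py <<'E'
import numpy as np, cv2, json
from bench import r, vision
def snap(n,f):
    c=vision.camera(n); cv2.imwrite(f'pics/{f}.png',c['color'][:,:,::-1]); 
    np.savez(f'pics/{f}.npz',**{k:np.array(v) for k,v in c.items()}); return c
def load(f): return dict(np.load(f'pics/{f}.npz'))
def ray(c,u,v):
    K=np.array(c['intrinsics']);k=float(c['k1'])
    d=np.array([(u-K[0,2])/K[0,0],(v-K[1,2])/K[1,1]]);s=d.copy()
    for _ in range(30): s=d/(1+k*(s@s))
    R=np.array(c['R']);t=np.array(c['t'])
    return -R.T@t, R.T@np.array([s[0],s[1],1.])
def onz(c,u,v,z):
    o,d=ray(c,u,v); return o+d*(z-o[2])/d[2]
def proj(c,X):
    p=np.array(c['R'])@np.array(X)+np.array(c['t']);s=p[:2]/p[2];s=s*(1+float(c['k1'])*(s@s));K=np.array(c['intrinsics'])
    return np.array([K[0,0]*s[0]+K[0,2],K[1,1]*s[1]+K[1,2]])
def tri(obs):
    A=np.zeros((3,3));b=np.zeros(3)
    for c,u,v in obs:
        o,d=ray(c,u,v);d/=np.linalg.norm(d);P=np.eye(3)-np.outer(d,d);A+=P;b+=P@o
    X=np.linalg.solve(A,b); return X,[proj(c,X)-np.array([u,v]) for c,u,v in obs]
E
python3 - <<'E'
from h import *
for n in('scene','top'):
    c=snap(n,n+'0');print(n,c['intrinsics'],c['k1'],-np.array(c['R']).T@c['t'],c['R'])
a=[cv2.imread(f'pics/{n}0.png') for n in('scene','top')]
for n,i in zip(('s','t'),a): cv2.imwrite(f'pics/{n}big.png',cv2.resize(i,(800,600),interpolation=cv2.INTER_CUBIC))
print(r.read_state())
E
```

```text
pics
scene [[514.86107359   0.         278.22052477]
 [  0.         514.86107359 207.58558737]
 [  0.           0.           1.        ]] -0.08096147574200098 [ 1.30119442 -0.74157739  0.69659673] [[ 0.71735117  0.69643962 -0.0194718 ]
 [ 0.34868835 -0.38307375 -0.85537766]
 [-0.60317803  0.60681657 -0.51763879]]
top [[477.53608944   0.         273.33511553]
 [  0.         477.53608944 213.10841389]
 [  0.           0.           1.        ]] -0.1300161553710825 [ 0.51943193 -0.0810429   1.1511421 ] [[ 0.02870683 -0.99958045 -0.00385131]
 [-0.99591223 -0.02827095 -0.08578796]
 [ 0.08564309  0.00629827 -0.99630597]]
{'time': 0.1, 'joint_positions': array([ 1.12837988,  0.33281833, -0.06469075,  1.46087325,  0.02161118,
        1.3498833 , -0.08851737]), 'joint_vel': array([-0.0013539 ,  0.00060533, -0.00059101, -0.00101099, -0.00056475,
       -0.0016495 , -0.00071204]), 'joint_torque': array([ 9.74494469e-04, -6.24546146e+01,  2.47272535e-02, -3.90718138e+01,
       -6.13014470e-02,  3.65212793e-02,  6.48134346e-05]), 'ee_pos': array([ 0.2545962 , -0.57042321,  0.22981984]), 'eef_rot': array([ 9.78050269e-01,  2.08368082e-01, -1.68937794e-04, -6.20656043e-04]), 'ft_force': array([ 0.35041364,  0.54114935, -0.59572692]), 'torque': array([-0.05208492,  0.02138052, -0.01695175]), 'grip_force': 0.0, 'width': 0.08696202381544303}
```

View pics/sbig.png

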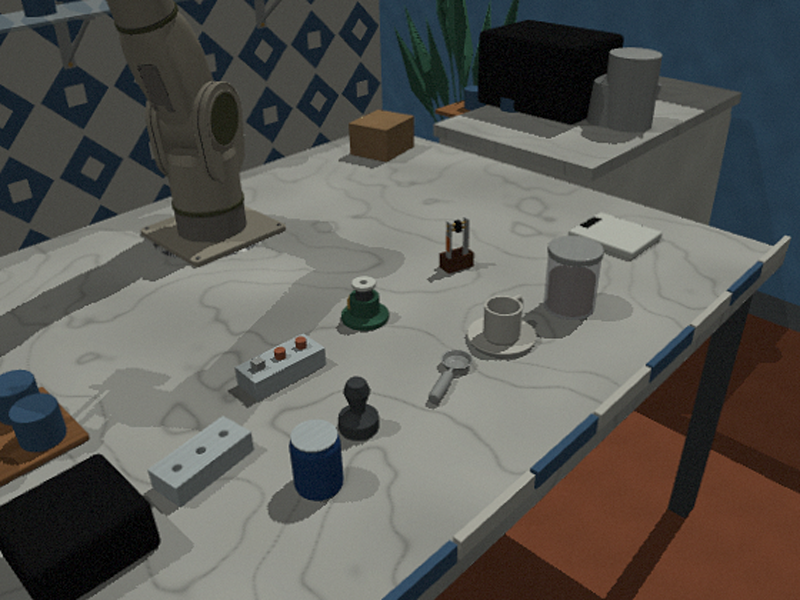

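View pics/tbig.png

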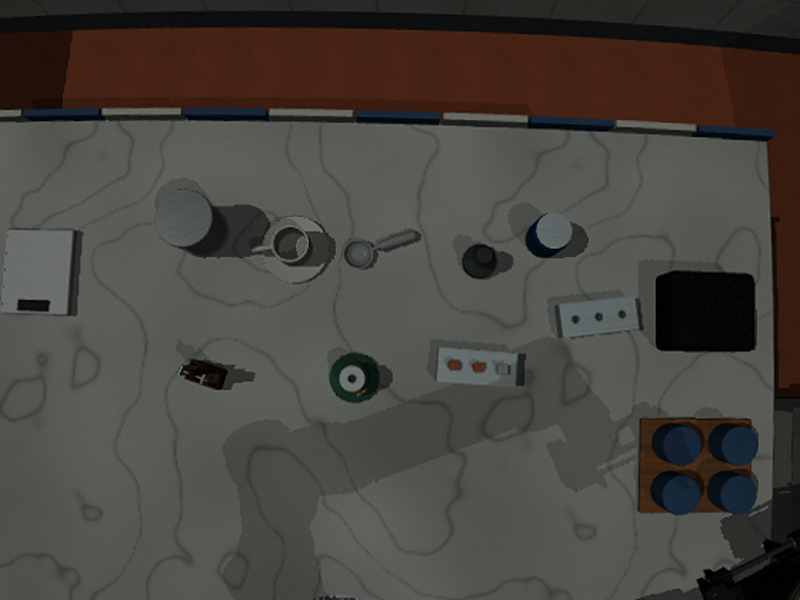

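The scene view shows the tongs in the rack at about (457,245), the stand at (364,300), and the near block with the steel slug at (258,366) and copper slugs at (280,353) and (301,343). In the top view these are at (205,374), (352,378) and (502,369) for the slug. Next I'll zoom in on all three.

```bash
python3 - <<'E'
import cv2,numpy as np
L=[('top0',143,262),('top0',246,265),('top0',336,257),('scene0',320,172),('scene0',255,213),('scene0',196,255)]
t=[]
for n,u,v in L:
    i=cv2.imread(f'pics/{n}.png')[v-36:v+36,u-33:u+33]
    i=cv2.convertScaleAbs(i,alpha=1.8);print(n,u-33,v-36)
    t.append(cv2.resize(i,None,fx=4,fy=4,interpolation=cv2.INTER_CUBIC))
cv2.imwrite('pics/m1.png',np.vstack([np.hstack(t[:3]),np.hstack(t[3:])]))
E
```

```text
top0 110 226
top0 213 229
top0 303 221
scene0 287 136
scene0 222 177
scene0 163 219
```

View pics/m1.png

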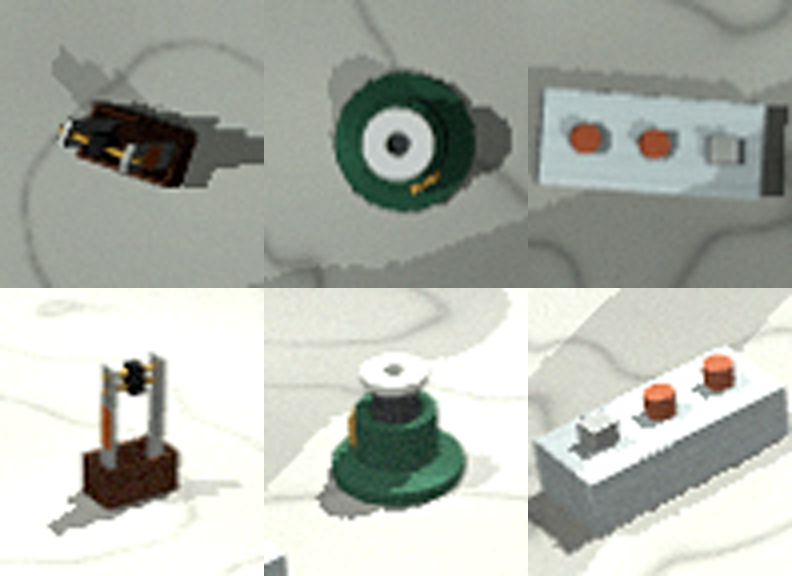

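The top crops show the blade tops at (67,132) and (130,157), the ring hole at (397,144), and the slug head at (721,149), aligned roughly with the block. The scene crops show the blade tops at (109,366) and (156,355), the ring hole at (393,371), and the slug head top at (600,421). From these I'll compute positions.

```bash
python3 - <<'E'
from h import *
np.set_printoptions(precision=4,suppress=True)
T=load('top0');S=load('scene0')
off={'tt':(T,110,226),'ts':(T,213-66,229),'tb':(T,303-132,221),'st':(S,287,136-72),'ss':(S,222-66,177-72),'sb':(S,163-132,219-72)}
def P(k,x,y): c,a,b=off[k]; return c,a+x/4-.375,b+y/4-.375
print('bladeL',tri([P('tt',67,132),P('st',156,355)])); print('bladeR',tri([P('tt',130,157),P('st',109,366)]))
print('ring',tri([P('ts',397,144),P('ss',393,371)]))
print('slug',tri([P('tb',723,149),P('sb',599,420)]))
tc=[onz(*P('tb',*q),.034) for q in((545,90),(762,105),(757,197),(541,183))]
sc=[onz(*P('sb',*q),.034) for q in((727,347),(535,437),(588,487),(788,390))]
for n,q in(('T',tc),('S',sc)):
    q=np.array(q);print(n,q[:,:2].tolist(),q.mean(0)[:2],np.degrees(np.arctan2(*(q[0]-q[1]+q[3]-q[2])[:2])), np.linalg.norm(q[0]-q[1]),np.linalg.norm(q[1]-q[2]))
# copper centroids and steel head shape
for c,nm in((T,'T'),(S,'S')):
    im=c['color'].astype(int); m=((im[...,0]>im[...,2]*1.8)&(im[...,0]>60)).astype('uint8')
    n,l,s,ce=cv2.connectedComponentsWithStats(m)
    print(nm,[(s[i].tolist(),ce[i]) for i in range(1,n) if 15<s[i,4]<300])
# dark rack footprint & stand foot
im=T['color'].astype(int)
g=((im[...,1]>im[...,0]*1.4)&(im[...,1]>im[...,2]*1.1)&(im[...,1]>15)).astype('uint8')
n,l,s,ce=cv2.connectedComponentsWithStats(g);i=1+s[1:,4].argmax();print('green',s[i])
ys,xs=np.where(l==i);(cx,cy),rad=cv2.minEnclosingCircle(np.c_[xs,ys].astype('float32'));print(cx,cy,rad,onz(T,cx,cy,.008))
w=(im.min(2)>95).astype('uint8');w[:, :225]=0;w[:,265:]=0;w[:245]=0;w[285:]=0
print('white',np.argwhere(w).mean(0)[::-1],w.sum())
# rack: rim line points
sub=im[226:298,110:176].max(2)
print('dark',cv2.minAreaRect(np.argwhere((im[226:298,110:176].max(2)<32)&(im[226:298,110:176,0]>im[226:298,110:176,2]+3))[:,::-1].astype('float32')))
for q in((96,101),(197,124),(185,187),(76,150)): print(onz(*P('tt',*q),.03))
E
```

```text
bladeL (array([0.4997, 0.2502, 0.1005]), [array([-0.3632, -0.3778]), array([-0.421 ,  0.0861])])
bladeR (array([0.4878, 0.2142, 0.101 ]), [array([-0.6067, -0.6231]), array([-0.7065,  0.1293])])
ring (array([ 0.4947, -0.0149,  0.0713]), [array([-0.3512, -0.3261]), array([-0.443 ,  0.0376])])
slug (array([ 0.5166, -0.2559,  0.0485]), [array([-0.5197, -0.4047]), array([-0.7095, -0.0013])])
T [[0.5472929683749678, -0.15437027100656947], [0.5418901335877343, -0.2819655949453279], [0.48810395004129176, -0.27996297533821385], [0.493080537247088, -0.1533538260114612]] [ 0.5176 -0.2174] 2.3381449958270895 0.12770966022496044 0.05382345237702989
S [[0.4966978375896177, -0.14981870323273738], [0.4871271819957641, -0.2774828811382023], [0.5445282416838195, -0.2841474178123584], [0.5552939553175389, -0.15417586405977202]] [ 0.5209 -0.2164] 4.513260484583307 0.12802241900844694 0.05778665678504747
T [([314, 252, 7, 7, 41], array([317.    , 255.2439])), ([331, 254, 7, 6, 38], array([334.1579, 256.4737])), ([471, 294, 18, 3, 30], array([480.7   , 294.5333])), ([512, 294, 13, 3, 26], array([518.3846,
[... 410 characters left out ...]
23, 10, 121], array([317.2562,  75.9256])), ([245, 77, 44, 15, 208], array([266.6538,  83.7019])), ([313, 166, 2, 10, 19], array([313.4737, 170.7368])), ([207, 236, 7, 9, 43], array([209.8372, 239.2791])), ([192, 243, 7, 9, 43], array([194.8605, 246.4186])), ([27, 271, 6, 4, 16], array([ 29.125 , 272.8125])), ([0, 296, 12, 19, 161], array([  4.5839, 305.3665]))]
green [231 247  35  35 608]
247.6703338623047 264.1318664550781 17.366697311401367 [ 0.4938 -0.0161  0.008 ]
white [246.    264.543] 186
dark ((32.29999923706055, 35.099998474121094), (30.35786247253418, 15.17893123626709), 18.434947967529297)
[0.5165 0.2547 0.03  ]
[0.5051 0.1932 0.03  ]
[0.4678 0.1988 0.03  ]
[0.4871 0.2655 0.03  ]
```

```bash
python3 - <<'E'
import cv2,numpy as np
L=[('top0',351,258,15,11),('scene0',180.5,250,15,11),('top0',136,260,20,15),('scene0',320,168,20,29)]
t=[]
for n,u,v,a,b in L[:2]+[L[2],('scene0',319,160,20,15)]:
    u=int(u);i=cv2.imread(f'pics/{n}.png')[v-b:v+b,u-a:u+a];i=cv2.convertScaleAbs(i,alpha=1.4);print(n,u-a,v-b,400/(2*a))
    t.append(cv2.resize(i,(400,300),interpolation=cv2.INTER_CUBIC))
cv2.imwrite('pics/m2.png',np.vstack([np.hstack(t[:2]),np.hstack(t[2:])]))
E
```

```text
top0 336 247 13.333333333333334
scene0 165 239 13.333333333333334
top0 116 245 10.0
scene0 299 145 10.0
```

View pics/m2.png

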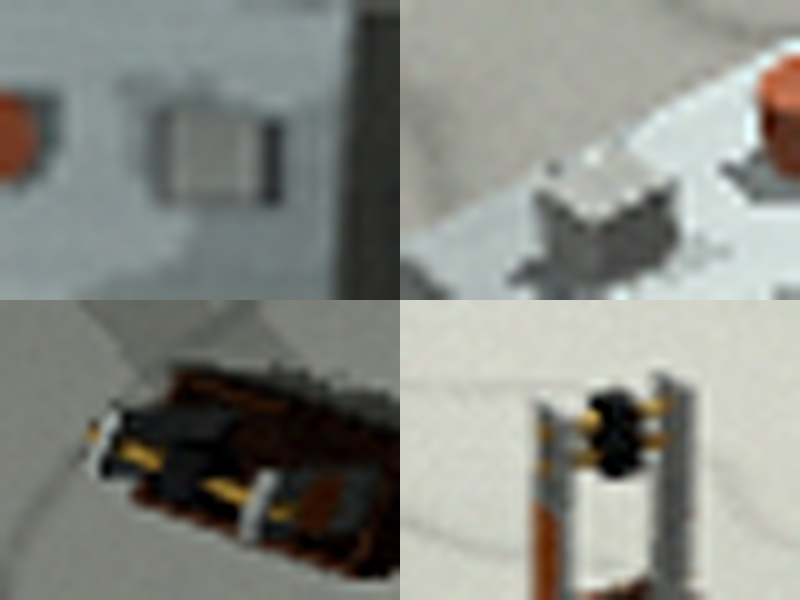

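In the top crop the slug's top face spans roughly (172,110) to (252,207). In the scene crop its corners are at (538,192), (597,148), (677,187) and (600,222). The blade top strips are at (106,443) and (258,505) from above.

```bash
python3 - <<'E'
from h import *
np.set_printoptions(precision=4,suppress=True)
T=load('top0');S=load('scene0')
f=lambda c,ox,oy,s,q,z:onz(c,ox+(q[0]+.5)/s-.5,oy+(q[1]+.5)/s-.5,z)[:2]
s=40/3
for n,P in(('S',[f(S,165,239,s,(x-400,y),.048) for x,y in((538,192),(597,148),(677,187),(600,222))]),('T',[f(T,336,247,s,q,.048) for q in((252,207),(170,203),(172,110),(255,112))])):
    P=np.array(P);print(n,P.mean(0),[(np.linalg.norm(d),np.degrees(np.arctan2(d[1],d[0]))) for d in np.roll(P,-1,0)-P])
a=f(T,116,245,10,(106,143),.1);b=f(T,116,245,10,(258,205),.1);print(a,b,(a+b)/2,np.linalg.norm(a-b),np.degrees(np.arctan2(a[0]-b[0],a[1]-b[1])))
a=f(S,299,145,10,(147,107),.1);b=f(S,299,145,10,(277,80),.1);print(a,b,(a+b)/2,np.linalg.norm(a-b),np.degrees(np.arctan2(b[0]-a[0],b[1]-a[1])))
E
```

```text
S [ 0.5189 -0.2575] [(np.float64(0.01413246336873424), np.float64(101.48729992176354)), (np.float64(0.018445082841456954), np.float64(7.423445180775068)), (np.float64(0.0143386151808879), np.float64(-95.86006185912628)), (np.float64(0.014149674950261627), np.float64(-172.00177773923465))]
T [ 0.5145 -0.2574] [(np.float64(0.014299443707148135), np.float64(88.62737624138879)), (np.float64(0.01607578944346722), np.float64(-0.14509863813698318)), (np.float64(0.01447606304933066), np.float64(-89.93992142989646)), (np.float64(0.016434944928896873), np.float64(179.22803870738207))]
[0.4984 0.25  ] [0.486  0.2148] [0.4922 0.2324] 0.03733358364641159 19.482269662704542
[0.4865 0.216 ] [0.5016 0.2524] [0.494  0.2342] 0.03944007278007946 22.455097623764495
```

Call:
drive_tool:
  series:
    - [[2.4,4,0],6.8]
    - [[2.4,4,0],6.8]
    - [[2.4,4,0],6.8]
    - [[2.4,4,0],6.8]
    - [[2.4,4,0],6.8]
    - [[2.4,4,0],6.8]
    - [[2.4,4,0],6.8]
    - [[2.4,4,0],6.8]
    - [[2.4,4,0],6.8]
    - [[2.4,4,0],6.8]
  hand: 0
  newtons: 10

```text
time: 1.35
ee_pos: [0.4951, -0.1694, 0.2304]
eef_rot: [0.693, 0.721, -0.0, -0.0]
ft_force: [1.0, -1.4, -0.7]
width: 0.087
grip_force: 0.0
```

Call:
drive_tool:
  series:
    - [[0,4.4,0],7]
    - [[0,4.4,0],7]
    - [[0,4.4,0],7]
    - [[0,4.4,0],7]
    - [[0,4.4,0],7]
    - [[0,4.4,0],7]
    - [[0,4.4,0],7]
    - [[0,4.4,0],7]
    - [[0,4.4,0],7]
    - [[0,0.8,0],5.5]

```text
time: 2.6
ee_pos: [0.4935, 0.2367, 0.2304]
eef_rot: [0.165, 0.986, 0.001, -0.001]
ft_force: [0.2, -0.5, -0.2]
width: 0.087
grip_force: 0.0
```

```bash
cat >> h.py <<'E'
def st():
    s=r.read_state();q=s['eef_rot'];from scipy.spatial.transform import Rotation as Q
    M=Q.from_quat(q).as_matrix();yaw=np.degrees(np.arctan2(M[1,0],M[0,0]))
    print('t',round(s['time'],2),'p',np.round(s['ee_pos'],4),'xyaw',round(yaw,2),'z',np.round(M[:,2],3),'F',np.round(s['ft_force'],2),'T',np.round(s['torque'],2),'w',round(s['width'],4),'g',round(s['grip_force'],2),'j',np.round(s['joint_positions'],2));return s
E
python3 -c "
from h import *
st()"
```

```text
t 2.6 p [0.4935 0.2367 0.2304] xyaw 161.02 z [-0.001  0.002 -1.   ] F [ 0.16 -0.48 -0.15] T [-0.03 -0.12 -0.06] w 0.087 g 0.0 j [ 0.24  0.27 -0.9   1.63  0.22  1.34  0.55]
```

Call:
drive_tool:
  series:
    - [[0,0,0],0]
    - [[0,0,-2.5],0]
    - [[0,0,-2.5],0]
    - [[0,0,-2.5],0]
    - [[0,0,-2.5],0]
    - [[0,0,-2.5],0]
    - [[0,0,-2.5],0]
    - [[0,0,-2.5],0]
    - [[0,0,-1],0]
    - [[0,0,0],0]

```text
time: 3.85
ee_pos: [0.4947, 0.2326, 0.0454]
eef_rot: [0.17, 0.985, -0.0, -0.0]
ft_force: [-0.2, -0.2, 0.2]
width: 0.0868
grip_force: 0.0
```

```bash
python3 - <<'E'
from h import *
st()
t=[]
for n,u,v in(('scene',320,165),('top',140,262)):
    c=snap(n,n+'1');i=c['color'][v-37:v+38,u-50:u+50,::-1];t.append(cv2.resize(cv2.convertScaleAbs(i,alpha=1.6),(400,300),interpolation=cv2.INTER_CUBIC))
cv2.imwrite('pics/m3.png',np.hstack(t))
E
```

```text
t 3.85 p [0.4947 0.2326 0.0454] xyaw 160.45 z [-0.001 -0.    -1.   ] F [-0.2  -0.19  0.17] T [ 0.08 -0.19 -0.01] w 0.0868 g 0.0 j [ 0.15  0.47 -0.81  1.83  0.4   1.01  0.41]
```

View pics/m3.png

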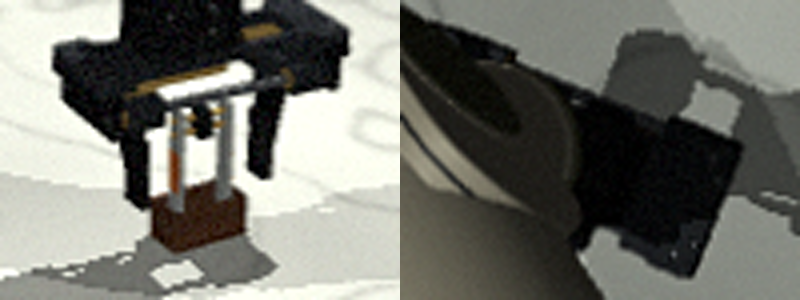

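The fingers straddle the blades evenly in the scene crop: fingers at about x=137 and 262, blades at 178 and 224. I'll close to a carry width of about 35 mm.

Call:
drive_tool:
  series:
    - [[0,0,0],0]
    - [[0,0,0],0]
    - [[0,0,0],0]
    - [[0,0,0],0]
    - [[0,0,0],0]
    - [[0,0,0],0]
    - [[0,0,0],0]
    - [[0,0,0],0]
    - [[0,0,0],0]
    - [[0,0,0],0]
  hand: 0.598
  newtons: 10

```text
time: 5.2
ee_pos: [0.4948, 0.2332, 0.0456]
eef_rot: [0.169, 0.986, -0.0, -0.0]
ft_force: [-0.1, -0.7, 1.3]
width: 0.0351
grip_force: 4.3
```

Call:
drive_tool:
  series:
    - [[0,0,0.5],0]
    - [[0,0,0.5],0]
    - [[0,0,1],0]
    - [[0,0,2],0]
    - [[0,0,2],0]
    - [[0,0,2],0]
    - [[0,0,2],0]
    - [[0,0,2],0]
    - [[0,0,2],0]
    - [[0,0,0],0]

```text
time: 6.45
ee_pos: [0.4955, 0.2337, 0.1873]
eef_rot: [0.169, 0.986, 0.001, 0.001]
ft_force: [-0.1, -0.2, -1.1]
width: 0.035
grip_force: 3.8
```

```bash
python3 - <<'E'
from h import *
st()
c=snap('scene','scene2');i=c['color'][90:240,220:420,::-1]
cv2.imwrite('pics/m4.png',cv2.resize(cv2.convertScaleAbs(i,alpha=1.6),(800,600),interpolation=cv2.INTER_CUBIC))
E
```

```text
t 6.45 p [0.4955 0.2337 0.1873] xyaw 160.54 z [ 0.003  0.001 -1.   ] F [-0.1  -0.21 -1.06] T [ 0.05 -0.16  0.07] w 0.035 g 3.76 j [ 0.23  0.31 -0.89  1.69  0.25  1.26  0.52]
```

View pics/m4.png

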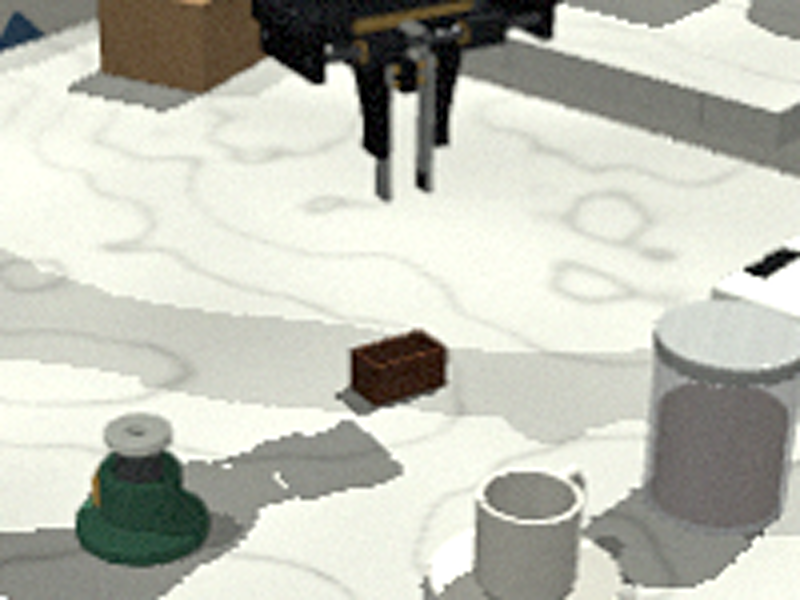

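The tongs hang straight in the gripper, with tips at (386,197) and (425,187), and the rack is empty at (398,368). Next I'll check the tip position and the rack rim.

```bash
python3 - <<'E'
from h import *
np.set_printoptions(precision=4,suppress=True)
S=load('scene2');g=lambda x,y,z:onz(S,220+(x+.5)/4-.5,90+(y+.5)/4-.5,z)[:2]
a,b=g(385,196,.1457),g(425,187,.1457);print(a,b,(a+b)/2,np.linalg.norm(a-b))
C=np.array([g(*q,.03) for q in((350,347),(418,331),(446,349),(381,368))]);print(C,C.mean(0),[(np.linalg.norm(d),np.degrees(np.arctan2(d[1],d[0]))) for d in np.roll(C,-1,0)-C])
a,b=g(350,388,0),g(381,404,0);c=g(446,384,0);print(a,b,c,(a+c)/2)
p=proj(S,[.4947,-.0149,.0713]);print((p-[220,90])*4, g(138,432,.0713))
E
```

```text
[0.4871 0.2249] [0.4973 0.2541] [0.4922 0.2395] 0.030926148972170428
[[0.4673 0.2139]
 [0.4868 0.2641]
 [0.5184 0.2562]
 [0.5032 0.205 ]] [0.4939 0.2348] [(np.float64(0.05380544459292199), np.float64(68.78396059521751)), (np.float64(0.032663259219323906), np.float64(-13.970061274407067)), (np.float64(0.05337852478823284), np.float64(-106.59530218845416)), (np.float64(0.03700484231247134), np.float64(166.11237261814892))]
[0.4704 0.2107] [0.5014 0.2079] [0.5164 0.2602] [0.4934 0.2355]
[133.6811 429.6572] [ 0.4967 -0.0145]
```

Call:
drive_tool:
  series:
    - [[0.2,-1.5,0],-6]
    - [[0.2,-2.5,0],-6]
    - [[0.2,-3.5,0],-6]
    - [[0.2,-4,0],-6]
    - [[0.2,-4,0],-6]
    - [[0.2,-4,0],-6]
    - [[0.2,-4,0],-6]
    - [[0.2,-4,0],-6]
    - [[0.2,-4,0],-6]
    - [[0.2,-3.5,0],-6]

```text
time: 7.75
ee_pos: [0.5141, -0.1184, 0.1845]
eef_rot: [0.641, 0.768, -0.0, -0.001]
ft_force: [0.1, 1.2, -0.9]
width: 0.0354
grip_force: 3.8
```

Call:
drive_tool:
  series:
    - [[0.1,-3.5,0],-2]
    - [[0,-3.5,0],-2]
    - [[0,-3,0],-2]
    - [[0,-2,0],-2]
    - [[0,-1.5,0],-0.5]
    - [[0,-0.5,0],0]
    - [[0,0,-2],0]
    - [[0,0,-3],0]
    - [[0,0,-2],0]
    - [[0,0,-1],0]

```text
time: 9.0
ee_pos: [0.5156, -0.2556, 0.1047]
eef_rot: [0.694, 0.72, 0.0, -0.001]
ft_force: [0.5, -0.4, -0.6]
width: 0.0351
grip_force: 3.8
```

```bash
python3 - <<'E'
from h import *
st()
t=[]
for n,u,v in(('scene',185,240),('top',336,257)):
    c=snap(n,n+'3');i=c['color'][v-37:v+38,u-50:u+50,::-1];t.append(cv2.resize(cv2.convertScaleAbs(i,alpha=1.6),(400,300),interpolation=cv2.INTER_CUBIC))
i=load('scene3')['color'][220:265,150:210,::-1];j=cv2.resize(cv2.convertScaleAbs(i,alpha=1.6),(400,300),interpolation=cv2.INTER_CUBIC)
cv2.imwrite('pics/m5.png',np.vstack([np.hstack(t),np.hstack([j,j*0])]))
E
```

```text
t 9.0 p [ 0.5156 -0.2556  0.1047] xyaw 92.15 z [-0.001  0.001 -1.   ] F [ 0.51 -0.39 -0.63] T [ 0.02 -0.06  0.  ] w 0.0351 g 3.76 j [ 0.75  0.36 -0.44  1.72  0.17  1.09  0.29]
```

View pics/m5.png

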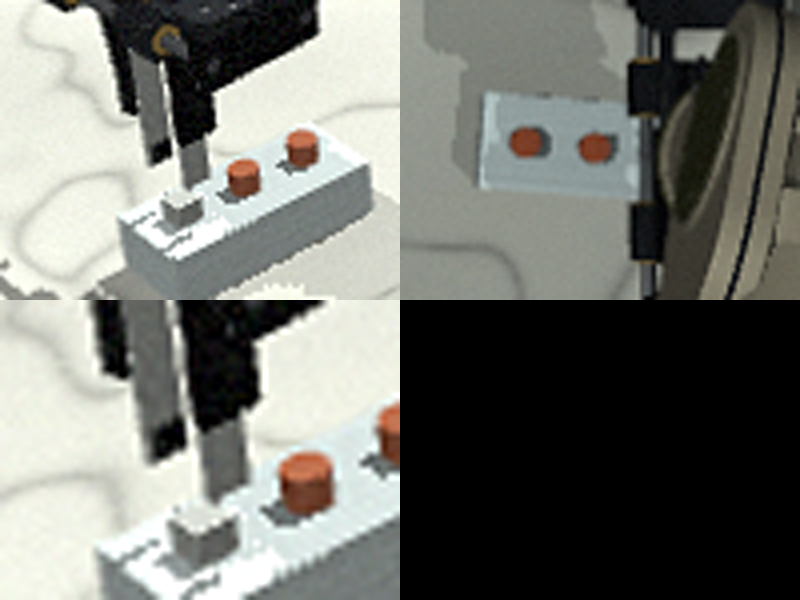

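The zoom shows the blade bottom ends at (226,497) near and (168,458) far, with the slug head's top face at (205,514). I'll compare the tongs' midpoint with the slug in this same image.

```bash
python3 - <<'E'
from h import *
np.set_printoptions(precision=4,suppress=True)
S=load('scene3');s=20/3
g=lambda x,y,z:onz(S,150+(x+.5)/s-.5,220+(y-300+.5)/s-.5,z)[:2]
q=lambda X:(proj(S,X)-[150,220]+.5)*s+[0,300]
a,b=g(226,495,.063),g(168,458,.063);print(a,b,(a+b)/2)
print(g(205,514,.048))
for dx in(-.0175,.0175):
  for dy in(-.008,.008): print(dx,dy,q([.5156+dx,-.2556+dy,.063]))
im=S['color'].astype(int)
m=((im[...,0]>im[...,2]*1.8)&(im[...,0]>60)).astype('uint8');n,l,st_,ce=cv2.connectedComponentsWithStats(m)
print([(st_[i].tolist(),ce[i]) for i in range(1,n) if 15<st_[i,4]<300])
for c in((.518,-.217),(.5205,-.177)): print(proj(S,[*c,.041]))
E
```

```text
[ 0.5319 -0.2551] [ 0.5014 -0.2555] [ 0.5167 -0.2553]
[ 0.5172 -0.2547]
-0.0175 -0.008 [142.1393 465.0476]
-0.0175 0.008 [182.3337 444.1746]
0.0175 -0.008 [207.2421 508.5391]
0.0175 0.008 [247.6992 486.8787]
[([305, 71, 23, 10, 130], array([316.8154,  76.1231])), ([264, 78, 25, 10, 83], array([274.4699,  81.8434])), ([147, 189, 26, 14, 40], array([158.25 , 195.075])), ([184, 191, 9, 5, 22], array([187.8182, 193.1364])), ([207, 236, 7, 9, 51], array([210.1569, 239.6275])), ([192, 243, 8, 9, 58], array([195.5345, 247.0345])), ([43, 287, 11, 10, 43], array([ 47.0465, 291.6047]))]
[194.7365 247.0004]
[209.5337 239.8126]
```

Call:
drive_tool:
  series:
    - [[0,0,-0.5],0]
    - [[0,0,-0.5],0]
    - [[0,0,-0.5],0]
    - [[0,0,-0.5],0]
    - [[0,0,-0.3],0]
    - [[0,0,-0.2],0]
    - [[0,0,0],0]
    - [[0,0,0],0]
    - [[0,0,0],0]
    - [[0,0,0],0]

```text
time: 10.35
ee_pos: [0.5158, -0.2568, 0.0807]
eef_rot: [0.694, 0.72, 0.0, 0.0]
ft_force: [-0.4, -0.5, -0.0]
width: 0.0351
grip_force: 3.8
```

Call:
drive_tool:
  series:
    - [[0,0,0],0]
    - [[0,0,0],0]
    - [[0,0,0],0]
    - [[0,0,0],0]
    - [[0,0,0],0]
    - [[0,0,0],0]
    - [[0,0,0],0]
    - [[0,0,0],0]
    - [[0,0,0],0]
    - [[0,0,0],0]
  hand: 0.8
  newtons: 28

```text
time: 11.6
ee_pos: [0.5159, -0.2567, 0.0806]
eef_rot: [0.694, 0.72, 0.0, 0.0]
ft_force: [1.9, 0.6, 0.9]
width: 0.0232
grip_force: 28.0
```

Call:
drive_tool:
  series:
    - [[0,0,0.5],0]
    - [[0,0,1],0]
    - [[0,0,2],0]
    - [[0,0,2.5],0]
    - [[0,0,2.5],0]
    - [[0,1.5,0],0]
    - [[-0.3,2.5,0],0]
    - [[-0.3,3,0],0]
    - [[-0.3,3,0],0]
    - [[-0.3,3,0],0]

```text
time: 12.85
ee_pos: [0.5024, -0.1237, 0.1644]
eef_rot: [0.694, 0.72, -0.001, -0.001]
ft_force: [-0.2, 0.2, -1.3]
width: 0.0232
grip_force: 28.0
```

Call:
drive_tool:
  series:
    - [[-0.3,3,0],0]
    - [[-0.3,3,0],0]
    - [[-0.3,2.5,0],0]
    - [[0,1.5,0],0]
    - [[0,1.2,0],0]
    - [[0,0,0],0]
    - [[0,0,0],0]
    - [[0,0,0],0]
    - [[0,0,0],0]
    - [[0,0,0],0]

```text
time: 14.1
ee_pos: [0.4948, -0.015, 0.1656]
eef_rot: [0.694, 0.72, 0.0, 0.0]
ft_force: [-0.3, 1.2, -0.9]
width: 0.0228
grip_force: 28.0
```

```bash
python3 - <<'E'
from h import *
st()
t=[]
for n,u,v in(('scene',255,200),('top',246,265)):
    c=snap(n,n+'4');i=c['color'][v-37:v+38,u-25:u+25,::-1];t.append(cv2.resize(cv2.convertScaleAbs(i,alpha=1.6),(400,600),interpolation=cv2.INTER_CUBIC))
cv2.imwrite('pics/m6.png',np.hstack(t))
E
```

```text
t 14.1 p [ 0.4948 -0.015   0.1656] xyaw 92.03 z [ 0.  0. -1.] F [-0.33  1.22 -0.87] T [ 0.   -0.13  0.05] w 0.0228 g 28.0 j [ 0.52  0.14 -0.62  1.85  0.09  1.17 -0.1 ]
```

View pics/m6.png

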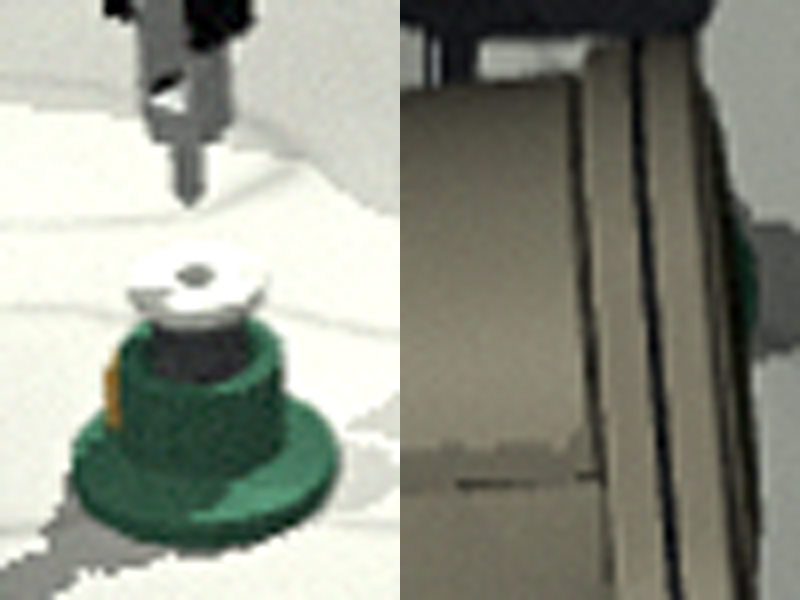

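The slug hangs upright: shank at x≈189 with foot end at (190,207), and ring hole at (194,275) in the scene crop. The top view is blocked by the arm. I'll measure the offset to sub-pixel from the scene image.

```bash
python3 - <<'E'
from h import *
np.set_printoptions(precision=4,suppress=True,linewidth=200)
S=load('scene4');S0=load('scene0');im=S['color'].astype(int).sum(2);i0=S0['color'].astype(int).sum(2)
cr=lambda x,y:(230+(x+.5)/8-.5,163+(y+.5)/8-.5)
tcp=np.array([.4948,-.015]);
for z in(.119,.108,.097): print('axis z',z,(proj(S,[*tcp,z])-[230,163]+.5)*8)
# shank lateral per row
for v in range(181,190):
    row=im[v,245:263];d=np.clip(row.max()-row-60,0,None).astype(float);print(v,row,((d*np.arange(245,263)).sum()/d.sum()+.5-230)*8)
print('hole crop'); print(im[192:204,244:266]); 
# hole & ring in scene0
h=[(u,v) for v in range(195,200) for u in range(250,258)]
w=np.array([max(0,560-im[v,u]) for u,v in h],float);p=(np.array(h)*w[:,None]).sum(0)/w.sum();print('hole',p,(p-[230,163]+.5)*8,onz(S,*p,.0713))
print('slugfoot',onz(S,*cr(190,205),.097))
# top0 ring/hole
it=T=load('top0')['color'].astype(int).sum(2);print(it[257:272,237:256])
E
```

```text
axis z 0.119 [184.2795 140.9449]
axis z 0.108 [185.9315 173.3922]
axis z 0.097 [187.5705 205.5468]
181 [467 467 477 478 476 442 293 191 199 222 324 475 475 452 383 390 388 384] 194.9554655870445
182 [474 470 472 474 476 446 274 176 191 201 330 490 470 467 462 471 467 459] 186.879345603272
183 [476 468 476 472 483 464 350 172 196 198 330 484 476 473 466 466 461 451] 188.12814645308936
184 [474 470 474 473 473 460 363 177 190 201 331 484 473 467 466 460 451 444] 188.37296037296028
185 [467 476 478 476 472 461 357 182 189 201 324 488 469 459 452 443 427 405] 190.30076838638865
186 [470 479 474 473 477 459 356 177 189 167 279 484 455 449 428 409 393 401] 193.67286973555338
187 [481 469 473 478 470 478 430 233 189 215 363 469 440 422 403 409 418 438] 191.90516039051613
188 [476 466 477 472 476 467 479 423 247 344 453 430 412 416 424 443 455 462] 191.6731517509727
189 [472 477 463 459 458 455 439 441 429 429 420 422 438 455 464 470 467 469] nan
hole crop
[[471 474 475 474 472 473 475 470 467 469 468 464 468 459 477 460 471 472 471 479 466 474]
 [474 470 473 474 469 467 463 481 498 515 530 
[... 1616 characters left out ...]
[168 348 332 329 332 329 225  15  90  89  81  91 193 342 332 331 337 326 185]
 [170 352 335 326 338 331 196  19  69  96  84  91 226 341 335 329 338 327 169]
 [180 346 336 325 337 331 265  40  23  70  72 105 306 339 333 331 332 328 164]
 [151 351 330 334 330 340 335 233 153  92 142 255 335 335 330 333 335 335 127]
 [102 290 340 334 335 330 335 337 290 251 279 342 333 328 330 338 334 285  57]
 [ 92 167 350 341 331 333 329 333 340 339 336 336 335 334 335 339 333 166  36]
 [ 97 110 266 349 337 331 331 334 336 330 331 334 336 338 335 343 254  59  37]
 [ 92  66 133 268 350 339 335 336 332 335 334 333 333 340 344 251  89  30  42]]<stdin>:9: RuntimeWarning: invalid value encountered in scalar divide
```

```bash
python3 - <<'E'
from h import *
np.set_printoptions(precision=4,suppress=True,linewidth=200)
S=load('scene4');T=load('top0')
print(tri([(S,253.95,197.05),(T,246.06,264.65)]))
for z in(.069,.0713,.073): print(z,proj(S,[.4948,-.015,z]),onz(S,253.95,197.05,z)[:2],onz(T,246.06,264.65,z)[:2])
print(proj(S,[.4948,-.015,.108]),'meas u 253.04')
# jacobian px per mm
p=proj(S,[.4948,-.015,.0713]);print((proj(S,[.4958,-.015,.0713])-p),(proj(S,[.4948,-.014,.0713])-p),(proj(S,[.4948,-.015,.0723])-p))
c=p;th=np.linspace(0,6.28,721);q=np.array([proj(S,[.4948+.021*np.cos(a),-.015+.021*np.sin(a),.0713]) for a in th])-p
for v in(-3,-2,-1,0): 
    k=np.abs(q[:,1]-v)<.06; print(v,q[k,0].min(),q[k,0].max(),(q[k,0].min()+q[k,0].max())/2)
# heads: white foot height using the slug in scene0/top0
print(tri([(load('scene3'),150+205.5/(20/3)-.5,220+214.5/(20/3)-.5),(T,351,258.0)]))
E
```

```text
(array([ 0.4949, -0.0151,  0.0724]), [array([-0.5649,  0.0476]), array([-0.4478, -0.4161])])
0.069 [253.4606 198.2618] [ 0.4914 -0.0101] [ 0.4939 -0.016 ]
0.0713 [253.4187 197.4434] [ 0.4944 -0.0128] [ 0.494  -0.0161]
0.073 [253.3877 196.8376] [ 0.4966 -0.0148] [ 0.494  -0.0162]
[252.7414 184.174 ] meas u 253.04
[0.2832 0.1386] [ 0.2984 -0.1527] [-0.0182 -0.3563]
-3 -5.708161446037593 6.6107143428347115 0.4512764483985592
-2 -7.303126152307925 7.909583937429687 0.30322889256088104
-1 -8.22307922865437 8.525330203129698 0.15112548723766395
0 -8.615898098676496 8.62832703324355 0.0062144672835273695
(array([ 0.5161, -0.2554,  0.0478]), [array([-0.5666, -0.0007]), array([-0.4153, -0.3232])])
```

Call:
drive_tool:
  series:
    - [[0.07,0.01,-0.4],0]
    - [[0,0,-0.5],0]
    - [[0,0,-0.5],0]
    - [[0,0,-0.4],0]
    - [[0,0,-0.2],0]
    - [[0,0,-0.1],0]
    - [[0,0,0],0]
    - [[0,0,0],0]
    - [[0,0,0],0]
    - [[0,0,0],0]

```text
time: 15.45
ee_pos: [0.4955, -0.0147, 0.1446]
eef_rot: [0.694, 0.72, 0.0, 0.0]
ft_force: [-0.5, -0.0, -1.4]
width: 0.0231
grip_force: 28.0
```

```bash
python3 - <<'E'
from h import *
st()
c=snap('scene','scene5');i=c['color'][163:223,215:295,::-1];cv2.imwrite('pics/m7.png',cv2.resize(cv2.convertScaleAbs(i,alpha=1.5),(800,600),interpolation=cv2.INTER_CUBIC))
print(c['color'].astype(int).sum(2)[186:202,244:266])
E
```

```text
t 15.45 p [ 0.4955 -0.0147  0.1446] xyaw 92.05 z [ 0. -0. -1.] F [-0.55 -0.04 -1.37] T [ 0.   -0.12  0.02] w 0.0231 g 28.0 j [ 0.52  0.17 -0.62  1.88  0.11  1.13 -0.11]
[[473 467 479 476 444 300 200 196 204 199 191 189 165 179 213 332 424 399
  396 417 426 443]
 [481 476 472 483 455 287 186 203 214 208 190 190 178 154 254 419 412 420
  437 452 447 458]
 [467 477 473 479 484 441 290 211 199 204 183 167 191 327 423 435 446 450
  456 469 464 471]
 [471 473 469 464 471 461 455 405 224 193 188 238 378 446 462 469 475 466
  466 473 469 471]
 [417 433 419 419 427 430 434 409 268 187 186 231 385 480 477 466 469 465
  473 477 475 469]
 [447 456 455 465 466 456 465 449 302 186 183 226 383 484 468 473 475 477
  472 471 473 468]
 [474 472 469 470 466 466 476 455 291 186 190 231 381 485 470 464 479 474
  470 476 466 467]
 [474 476 473 478 474 473 470 451 312 184 193 239 405 514 487 469 473 475
  473 473 469 474]
 [474 467 465 468 476 525 563 519 316 174 172 226 429 564 559 533 466 479
  476 472 474 477]
 [471 476 470 505 555 550 559 566 504 241 174 343 582 567 539 475 474 477
  482 475 473 466]
 [477 475 497 558 558 553 567 553 457 313 223 256 377 466 474 466 470 475
  480 473 473 467]
 [475 461 493 516 406 575 540 379 272 262 267 249 266 390 469 467 476 476
  464 431 481 475]
 [473 447 348 323 315 335 324 303 265 207 195 298 447 560 530 465 472 466
  429 429 476 469]
 [475 434 297 325 312 313 312 318 320 398 567 559 555 562 562 558 530 391
  324 439 470 471]
 [474 447 325 284 324 331 317 319 312 311 414 568 566 572 549 475 436 263
  304 411 465 470]
 [459 464 415 269 277 309 325 331 381 502 484 449 429 365 293 275 267 281
  382 432 440 450]]
```

View pics/m7.png

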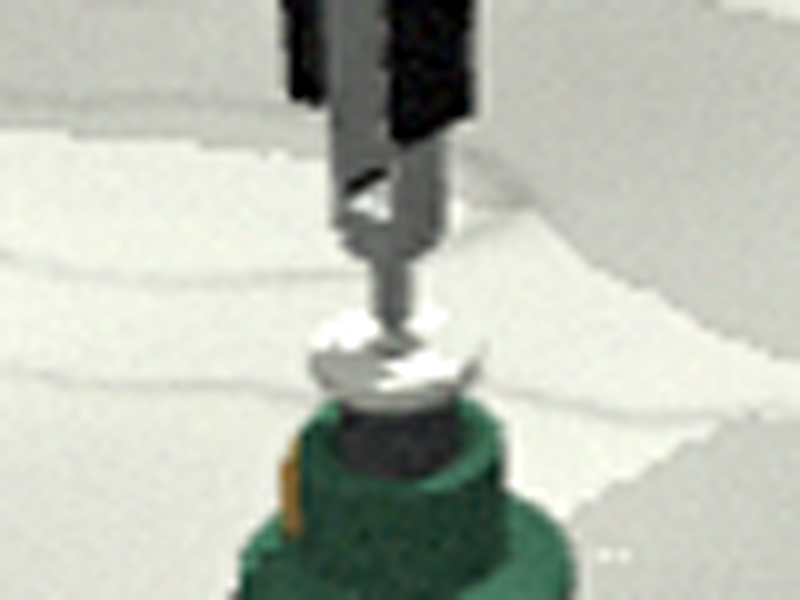

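The shank is laterally centred on the hole (shank ~254.1, hole ~254.0 in native pixels). The foot is just above the hole at crop (397,335). I'll insert it gently.

Call:
drive_tool:
  series:
    - [[0,0,-0.2],0]
    - [[0,0,-0.2],0]
    - [[0,0,-0.2],0]
    - [[0,0,-0.2],0]
    - [[0,0,-0.2],0]
    - [[0,0,0],0]
    - [[0,0,0],0]
    - [[0,0,0],0]
    - [[0,0,0],0]
    - [[0,0,0],0]

```text
time: 16.75
ee_pos: [0.4955, -0.0146, 0.1346]
eef_rot: [0.694, 0.72, 0.0, 0.0]
ft_force: [0.1, -0.3, -1.4]
width: 0.0225
grip_force: 28.0
```

Call:
drive_tool:
  series:
    - [[0,0,-0.2],0]
    - [[0,0,-0.2],0]
    - [[0,0,-0.2],0]
    - [[0,0,-0.2],0]
    - [[0,0,-0.2],0]
    - [[0,0,-0.2],0]
    - [[0,0,0],0]
    - [[0,0,0],0]
    - [[0,0,0],0]
    - [[0,0,0],0]

```text
time: 18.0
ee_pos: [0.4955, -0.0147, 0.1226]
eef_rot: [0.694, 0.72, 0.0, 0.0]
ft_force: [0.6, -0.9, -0.9]
width: 0.0229
grip_force: 28.0
```

Call:
drive_tool:
  series:
    - [[0,0,-0.05],0]
    - [[0,0,-0.05],0]
    - [[0,0,-0.05],0]
    - [[0,0,-0.05],0]
    - [[0,0,-0.05],0]
    - [[0,0,-0.05],0]
    - [[0,0,-0.05],0]
    - [[0,0,-0.05],0]
    - [[0,0,0],0]
    - [[0,0,0],0]

```text
time: 19.25
ee_pos: [0.4956, -0.0146, 0.1187]
eef_rot: [0.694, 0.72, 0.0, 0.0]
ft_force: [-1.4, 0.0, 4.0]
width: 0.0233
grip_force: 28.0
```

Call:
drive_tool:
  series:
    - [[0,0,-0.06],0]
    - [[0,0,-0.06],0]
    - [[0,0,-0.06],0]
    - [[0,0,-0.06],0]
    - [[0,0,-0.06],0]
    - [[0,0,-0.06],0]
    - [[0,0,-0.06],0]
    - [[0,0,-0.06],0]
    - [[0,0,-0.06],0]
    - [[0,0,-0.06],0]

```text
time: 20.5
ee_pos: [0.4955, -0.0147, 0.1126]
eef_rot: [0.694, 0.72, 0.0, 0.0]
ft_force: [-0.6, 0.1, 4.6]
width: 0.0229
grip_force: 28.0
```

```bash
python3 - <<'E'
from h import *
for k in range(4):
    s=r.read_state();print(s['time'],s['ee_pos'],s['ft_force'],s['joint_positions'],s['joint_torque']);
    if k<3: vision.camera('scene')
E
```

```text
20.5 [ 0.49550231 -0.01465784  0.11256439] [-0.56662398  0.0575423   4.63973577] [ 0.50449861  0.20855873 -0.61853038  1.91081948  0.13775474  1.06390566
 -0.13510378] [ 8.35624756e-03 -4.19857121e+01 -3.89327511e+00 -3.33479154e+01
 -3.30983091e-02 -1.53431604e-01  7.29929307e-03]
20.55 [ 0.4954764  -0.0146498   0.11247728] [0.35544604 0.0691487  3.68969689] [ 0.50449727  0.20864229 -0.61851318  1.91093586  0.13774684  1.06374875
 -0.13511705] [-1.06969831e-02 -4.22009969e+01 -3.92813757e+00 -3.34287357e+01
 -4.51377640e-02 -4.54824069e-02  6.03286346e-03]
20.6 [ 0.49545582 -0.014638    0.11249317] [0.05570591 0.61330482 2.28998189] [ 0.50450648  0.20862171 -0.61855246  1.91092453  0.13773891  1.06383631
 -0.13509732] [-5.83677320e-03 -4.23855758e+01 -3.94887283e+00 -3.35754561e+01
 -4.32987534e-02 -2.74182949e-02 -7.18885232e-03]
20.65 [ 0.49547108 -0.01463721  0.11249885] [ 0.9226551  -0.55946809  1.9351529 ] [ 0.50448935  0.20861729 -0.61852734  1.91091269  0.13772493  1.06381118
 -0.13508726] [-4.50001418e-03 -4.24465835e+01 -3.95621359e+00 -3.35918355e+01
 -5.02621836e-02  1.51781249e-02 -3.54456955e-03]
```

Call:
drive_tool:
  series:
    - [[0,0,-0.02],0]
    - [[0,0,-0.02],0]
    - [[0,0,-0.02],0]
    - [[0,0,-0.02],0]
    - [[0,0,-0.02],0]
    - [[0,0,-0.01],0]
    - [[0,0,0],0]
    - [[0,0,0],0]
    - [[0,0,0],0]
    - [[0,0,0],0]
  newtons: 26

```text
time: 21.9
ee_pos: [0.4955, -0.0146, 0.1115]
eef_rot: [0.694, 0.72, 0.0, 0.0]
ft_force: [-0.1, -0.2, 3.3]
width: 0.0229
grip_force: 26.0
```

Call:
drive_tool:
  series:
    - [[0,0,-0.005],0]
    - [[0,0,-0.005],0]
    - [[0,0,-0.005],0]
    - [[0,0,-0.005],0]
    - [[0,0,-0.005],0]
    - [[0,0,-0.005],0]
    - [[0,0,-0.005],0]
    - [[0,0,-0.005],0]
    - [[0,0,-0.005],0]
    - [[0,0,-0.005],0]

```text
time: 23.15
ee_pos: [0.4954, -0.0146, 0.111]
eef_rot: [0.694, 0.72, 0.0, 0.0]
ft_force: [0.3, 0.6, 4.0]
width: 0.0227
grip_force: 26.0
```

Call:
drive_tool:
  series:
    - [[0,0,-0.005],0]
    - [[0,0,-0.005],0]
    - [[0,0,-0.005],0]
    - [[0,0,-0.005],0]
    - [[0,0,-0.005],0]
    - [[0,0,-0.005],0]
    - [[0,0,-0.005],0]
    - [[0,0,-0.005],0]
    - [[0,0,-0.005],0]
    - [[0,0,-0.005],0]

```text
time: 24.4
ee_pos: [0.4955, -0.0146, 0.1105]
eef_rot: [0.694, 0.72, 0.0, 0.0]
ft_force: [0.6, -0.1, 3.2]
width: 0.0233
grip_force: 26.0
```

Call:
drive_tool:
  series:
    - [[0,0,-0.005],0]
    - [[0,0,-0.005],0]
    - [[0,0,-0.005],0]
    - [[0,0,-0.005],0]
    - [[0,0,-0.005],0]
    - [[0,0,-0.005],0]
    - [[0,0,-0.005],0]
    - [[0,0,-0.005],0]
    - [[0,0,-0.005],0]
    - [[0,0,-0.005],0]

```text
time: 25.65
ee_pos: [0.4955, -0.0147, 0.11]
eef_rot: [0.694, 0.72, 0.0, 0.0]
ft_force: [-0.1, 0.4, 4.0]
width: 0.0231
grip_force: 26.0
```

Call:
drive_tool:
  series:
    - [[0,0,-0.005],0]
    - [[0,0,-0.005],0]
    - [[0,0,-0.005],0]
    - [[0,0,-0.005],0]
    - [[0,0,-0.005],0]
    - [[0,0,-0.005],0]
    - [[0,0,-0.005],0]
    - [[0,0,-0.005],0]
    - [[0,0,-0.005],0]
    - [[0,0,-0.005],0]

```text
time: 26.9
ee_pos: [0.4955, -0.0146, 0.1095]
eef_rot: [0.694, 0.72, 0.0, 0.0]
ft_force: [-0.5, -0.2, 4.2]
width: 0.0231
grip_force: 26.0
```

Call:
drive_tool:
  series:
    - [[0,0,-0.005],0]
    - [[0,0,-0.005],0]
    - [[0,0,-0.005],0]
    - [[0,0,-0.005],0]
    - [[0,0,-0.005],0]
    - [[0,0,-0.005],0]
    - [[0,0,-0.005],0]
    - [[0,0,-0.005],0]
    - [[0,0,-0.005],0]
    - [[0,0,-0.005],0]

```text
time: 28.15
ee_pos: [0.4955, -0.0146, 0.109]
eef_rot: [0.694, 0.72, 0.0, 0.0]
ft_force: [0.2, 0.1, 3.6]
width: 0.0232
grip_force: 26.0
```

Call:
drive_tool:
  series:
    - [[0,0,-0.005],0]
    - [[0,0,-0.005],0]
    - [[0,0,-0.005],0]
    - [[0,0,-0.005],0]
    - [[0,0,-0.005],0]
    - [[0,0,-0.005],0]
    - [[0,0,-0.005],0]
    - [[0,0,-0.005],0]
    - [[0,0,-0.005],0]
    - [[0,0,-0.005],0]

```text
time: 29.4
ee_pos: [0.4955, -0.0146, 0.1085]
eef_rot: [0.694, 0.72, 0.0, 0.0]
ft_force: [0.1, -0.7, 3.5]
width: 0.0229
grip_force: 26.0
```

Call:
drive_tool:
  series:
    - [[0,0,-0.005],0]
    - [[0,0,-0.005],0]
    - [[0,0,-0.005],0]
    - [[0,0,-0.005],0]
    - [[0,0,-0.005],0]
    - [[0,0,-0.005],0]
    - [[0,0,-0.005],0]
    - [[0,0,-0.005],0]
    - [[0,0,-0.005],0]
    - [[0,0,-0.005],0]

```text
time: 30.65
ee_pos: [0.4955, -0.0146, 0.1082]
eef_rot: [0.694, 0.72, 0.0, 0.0]
ft_force: [-0.2, -0.0, 8.3]
width: 0.023
grip_force: 26.0
```

Call:
drive_tool:
  series:
    - [[0,0,-0.005],0]
    - [[0,0,-0.005],0]
    - [[0,0,-0.005],0]
    - [[0,0,0],0]
    - [[0,0,0],0]
    - [[0,0,0],0]
    - [[0,0,0],0]
    - [[0,0,0],0]
    - [[0,0,0],0]
    - [[0,0,0],0]

```text
time: 31.9
ee_pos: [0.4956, -0.0146, 0.1082]
eef_rot: [0.694, 0.72, 0.0, 0.0]
ft_force: [-1.1, -0.2, 8.0]
width: 0.0229
grip_force: 26.0
```

Call:
drive_tool:
  series:
    - [[0,0,-0.005],0]
    - [[0,0,-0.005],0]
    - [[0,0,-0.005],0]
    - [[0,0,-0.005],0]
    - [[0,0,-0.005],0]
    - [[0,0,0],0]
    - [[0,0,0],0]
    - [[0,0,0],0]
    - [[0,0,0],0]
    - [[0,0,0],0]

```text
time: 33.15
ee_pos: [0.4956, -0.0146, 0.1082]
eef_rot: [0.694, 0.72, 0.0, 0.0]
ft_force: [-3.0, 0.1, 10.6]
width: 0.0229
grip_force: 26.0
```

Call:
drive_tool:
  series:
    - [[0,0,-0.01],0]
    - [[0,0,-0.01],0]
    - [[0,0,-0.01],0]
    - [[0,0,-0.01],0]
    - [[0,0,0],0]
    - [[0,0,0],0]
    - [[0,0,0],0]
    - [[0,0,0],0]
    - [[0,0,0],0]
    - [[0,0,0],0]

```text
time: 34.4
ee_pos: [0.4957, -0.0146, 0.1081]
eef_rot: [0.694, 0.72, 0.0, 0.0]
ft_force: [-4.2, 0.0, 15.0]
width: 0.0229
grip_force: 26.0
```

```bash
python3 -c "
from h import *
st()"
```

```text
t 34.4 p [ 0.4957 -0.0146  0.1081] xyaw 92.05 z [ 0.001 -0.    -1.   ] F [-4.2   0.05 15.03] T [0.   0.97 0.08] w 0.0229 g 26.0 j [ 0.5   0.21 -0.62  1.91  0.14  1.05 -0.14]
```

Call:
drive_tool:
  series:
    - [[0,0,0.01],0]
    - [[0,0,0],0]
    - [[0,0,0],0]
    - [[0,0,0],0]
    - [[0,0,0],0]
    - [[0,0,0],0]
    - [[0,0,0],0]
    - [[0,0,0],0]
    - [[0,0,0],0]
    - [[0,0,0],0]

```text
time: 35.65
ee_pos: [0.4957, -0.0146, 0.1081]
eef_rot: [0.694, 0.72, 0.0, 0.0]
ft_force: [-3.7, 0.5, 13.6]
width: 0.0227
grip_force: 26.0
```

Call:
drive_tool:
  series:
    - [[0,0,0.02],0]
    - [[0,0,0.02],0]
    - [[0,0,0.02],0]
    - [[0,0,0.02],0]
    - [[0,0,0],0]
    - [[0,0,0],0]
    - [[0,0,0],0]
    - [[0,0,0],0]
    - [[0,0,0],0]
    - [[0,0,0],0]

```text
time: 36.9
ee_pos: [0.4955, -0.0147, 0.1082]
eef_rot: [0.694, 0.72, 0.0, 0.0]
ft_force: [-1.1, 0.5, 6.0]
width: 0.023
grip_force: 26.0
```

Call:
drive_tool:
  series:
    - [[0,0,0],0]
    - [[0,0,0],0]
    - [[0,0,0],0]
    - [[0,0,0],0]
    - [[0,0,0],0]
    - [[0,0,0],0]
    - [[0,0,0],0]
    - [[0,0,0],0]
    - [[0,0,0],0]
    - [[0,0,0],0]
  hand: 0.6
  newtons: 10

```text
time: 38.15
ee_pos: [0.4955, -0.0147, 0.1081]
eef_rot: [0.694, 0.72, 0.0, 0.0]
ft_force: [-0.2, 0.5, -1.9]
width: 0.035
grip_force: 3.8
```

Call:
drive_tool:
  series:
    - [[0,0,0.3],0]
    - [[0,0,0.7],0]
    - [[0,0,1.5],0]
    - [[0,0,2],0]
    - [[0,0,2],0]
    - [[0,0,1.5],0]
    - [[0,1.5,0],5]
    - [[0,2.5,0],6]
    - [[0,2.5,0],6]
    - [[0,2.5,0],6]

```text
time: 39.4
ee_pos: [0.4955, 0.0761, 0.1887]
eef_rot: [0.536, 0.845, 0.0, 0.0]
ft_force: [-0.1, -0.5, -0.9]
width: 0.0346
grip_force: 3.8
```

Call:
drive_tool:
  series:
    - [[0,3,0],7]
    - [[0,3,0],7]
    - [[0,3,0],7]
    - [[0,2.5,0],7]
    - [[0,2,0],7]
    - [[0,1.2,0],7]
    - [[0,0.8,0],3.5]
    - [[0,0.2,0],0]
    - [[0,0,0],0]
    - [[0,0,0],0]

```text
time: 40.65
ee_pos: [0.4956, 0.2319, 0.1882]
eef_rot: [0.17, 0.986, -0.0, 0.0]
ft_force: [-0.6, -0.7, -1.3]
width: 0.0346
grip_force: 3.8
```

```bash
python3 - <<'E'
from h import *
st()
c=snap('scene','scene6');i=c['color'][90:240,220:420,::-1]
cv2.imwrite('pics/m8.png',cv2.resize(cv2.convertScaleAbs(i,alpha=1.6),(800,600),interpolation=cv2.INTER_CUBIC))
E
```

```text
t 40.65 p [0.4956 0.2319 0.1882] xyaw 160.47 z [ 0. -0. -1.] F [-0.57 -0.69 -1.31] T [ 0.06 -0.1   0.03] w 0.0346 g 3.79 j [ 0.24  0.31 -0.9   1.69  0.25  1.26  0.52]
```

View pics/m8.png

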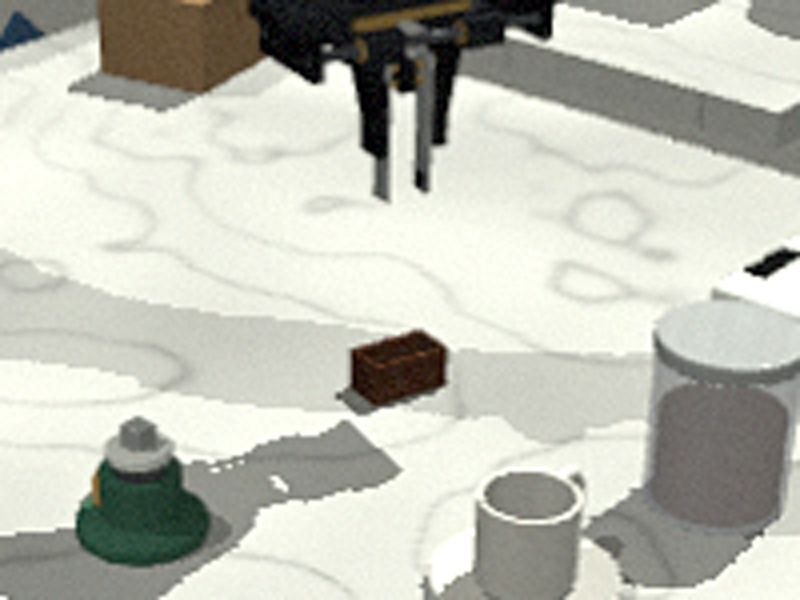

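The slug stands in the ring at (138,435), and the tongs still hang straight above the rack. Lowering them in.

Call:
drive_tool:
  series:
    - [[-0.08,0.13,-1.5],0]
    - [[0,0,-2],0]
    - [[0,0,-2],0]
    - [[0,0,-2],0]
    - [[0,0,-1.5],0]
    - [[0,0,-1.5],0]
    - [[0,0,-1.2],0]
    - [[0,0,-0.8],0]
    - [[0,0,-0.5],0]
    - [[0,0,0],0]

```text
time: 41.95
ee_pos: [0.4946, 0.2337, 0.058]
eef_rot: [0.169, 0.986, 0.0, -0.0]
ft_force: [0.4, -0.3, -1.2]
width: 0.0348
grip_force: 3.8
```

Call:
drive_tool:
  series:
    - [[0,0,-0.2],0]
    - [[0,0,-0.2],0]
    - [[0,0,-0.2],0]
    - [[0,0,-0.2],0]
    - [[0,0,-0.2],0]
    - [[0,0,-0.1],0]
    - [[0,0,0],0]
    - [[0,0,0],0]
    - [[0,0,0],0]
    - [[0,0,0],0]

```text
time: 43.2
ee_pos: [0.4947, 0.2337, 0.0471]
eef_rot: [0.169, 0.986, 0.0, 0.0]
ft_force: [-0.3, -0.1, 0.0]
width: 0.0346
grip_force: 3.8
```

Call:
drive_tool:
  series:
    - [[0,0,-0.05],0]
    - [[0,0,-0.05],0]
    - [[0,0,0],0]
    - [[0,0,0],0]
    - [[0,0,0],0]
    - [[0,0,0],0]
    - [[0,0,0],0]
    - [[0,0,0],0]
    - [[0,0,0],0]
    - [[0,0,0],0]

```text
time: 44.45
ee_pos: [0.4947, 0.2337, 0.0461]
eef_rot: [0.169, 0.986, 0.0, 0.0]
ft_force: [0.1, -0.3, -0.2]
width: 0.0349
grip_force: 3.8
```

Call:
drive_tool:
  series:
    - [[0,0,0],0]
    - [[0,0,0],0]
    - [[0,0,0],0]
    - [[0,0,0],0]
    - [[0,0,0],0]
    - [[0,0,0],0]
    - [[0,0,0],0]
    - [[0,0,0],0]
    - [[0,0,0],0]
    - [[0,0,0],0]
  hand: 0

```text
time: 45.7
ee_pos: [0.4947, 0.2337, 0.0461]
eef_rot: [0.169, 0.986, 0.0, -0.0]
ft_force: [-0.5, -0.0, 0.0]
width: 0.087
grip_force: 0.0
```

Call:
drive_tool:
  series:
    - [[0,0,0.5],0]
    - [[0,0,1],0]
    - [[0,0,2],0]
    - [[0,0,2.5],0]
    - [[0,0,3],0]
    - [[0,0,3],0]
    - [[0,0,3],0]
    - [[0,0,2],0]
    - [[0,0,0],0]
    - [[0,0,0],0]

```text
time: 46.95
ee_pos: [0.4943, 0.2334, 0.2153]
eef_rot: [0.169, 0.986, -0.0, -0.0]
ft_force: [0.2, -0.1, -1.8]
width: 0.0873
grip_force: 0.0
```

```bash
python3 - <<'E'
from h import *
st()
c=snap('scene','scene7');i=c['color'][90:290,140:400,::-1]
cv2.imwrite('pics/m9.png',cv2.resize(cv2.convertScaleAbs(i,alpha=1.6),(780,600),interpolation=cv2.INTER_CUBIC))
E
```

```text
t 46.95 p [0.4943 0.2334 0.2153] xyaw 160.55 z [-0.001 -0.    -1.   ] F [ 0.19 -0.11 -1.76] T [ 0.06 -0.16 -0.  ] w 0.0873 g 0.0 j [ 0.25  0.29 -0.91  1.65  0.23  1.32  0.53]
```

View pics/m9.png

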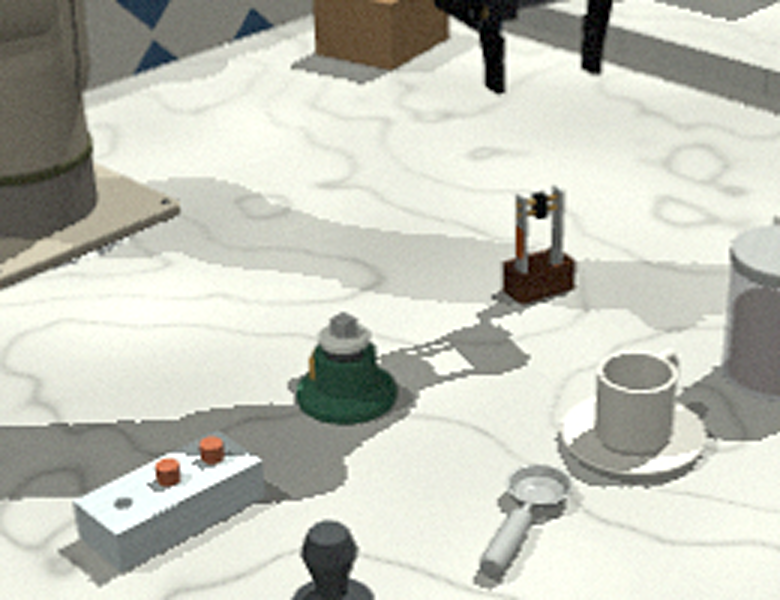

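The tongs stand upright in the rack at (538,245), free of the gripper. The slug is in the stand at (344,330), the spares are still in the block, and nothing else has moved.

```bash
python3 -c "
from bench import r
print(r.close_job())"
```

```text
the job is handed in; nothing more can be done
None
```

The slug is upright in the white sleeve, which I pressed onto its hidden stop and held there for over a second at 13.6–15.0 N in the readings, and the tongs are back upright in their rack, free of the gripper; I handed the job in at about 47 s, and no verdict came back.

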